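# Empty the radio-battery return box through its drop bottom

## Robot

A 7-joint arm with a two-finger parallel gripper is mounted at the origin on the work surface. World frame = base frame: x ahead of the robot, y to its left, z up, the work surface at z = 0. Lengths are in m, angles in rad, forces in N, time in s.
With the tool pointing down it reaches from about 0.4 to 0.85 m from the base axis. Payload 10.4 kg.
Tool frame: the origin (TCP) lies between the finger pads; the fingertips stand 11 mm ahead of it and the grasp point (between the pads) lies 8 mm behind it; z points along the fingers, y is the direction in which the jaws open and shut (so a half turn about z gives the same grasp; the last joint's range is limited). The gripper opens to 87 mm and grips with 3 to 60 N. Pads are 19 mm wide; open, the fingers measure 117 mm over their backs; the gripper's body (75 mm by 190 mm) begins 51 mm behind the grasp point.
Start: joints at [1.214, 0.332, -0.065, 1.46, 0.022, 1.35, -0.088], TCP at [0.205, -0.591, 0.234] pointing down, gripper open.
Joint ranges: [-2.6, 2.6], [-0.5, 2.12], [-1.47, 1.34], [0.16, 2.42], [-1.27, 4.41], [0.06, 2.06], [-2.6, 2.6]. Speed limits (rad/s): [2.22, 2.22, 2.79, 2.79, 3.14, 3.14, 3.14].

## Interface

Orientations are given as a unit quaternion [x, y, z, w].
In Python, from bench import r, eyes gives the robot as it stands.
- The arm moves only by the shell command python3 -m inch 'ROWS' [FORCE]. ROWS is a JSON object of lists of equal length, an entry for each row: "translation": the shift along the world's x, y, z scaled (see below), a list of three; "rot": the turn, a rotation vector about the world's x, y, z scaled (see below), a list of three; "jaw": the finger opening in mm, from 0 to 87. In form: {"translation": [[tx, ty, tz], ...], "rot": [[ax, ay, az], ...], "jaw": [jaw, ...]}. A call has 1 to 20 rows; each row is the pose to reach, as a shift and turn from the pose measured when the call began; what a row does not reach only later rows make up. The controller multiplies each number of a shift by 100 mm and each number of a turn by 60 degrees. A row lasts 1/10 s, in which the tool goes at most 50 mm and 8.59 degrees, less where a joint would pass 70% of its speed; a pose out of reach is approached as far as the arm can. A call with a number of a shift or a turn outside -1 to 1 is refused whole. A call with a gripper value outside its range is refused whole. The fingers move at their own pace and stop on an object; FORCE is the grip in N (left out, the last holds). Time passes only in rows, so rows that repeat a pose let the fingers close. It gives the time, the measured TCP pose, the force and the opening at its end, in the units of the state.
- r.read_state(): the state, without advancing time (a new reading comes with each control period).
- eyes.camera(name): name is "side" or "top"; returns the picture (420x560x3 uint8, blue, green, red); there is no depth.
- eyes.calibration(name): a dict with "fx", "fy", "cx", "cy" (pixels), "R" (3x3) and "t" (3): a world point X has camera coordinates R X + t. Camera axes: x right, y down, z forward; pixel columns grow to the right and rows downward; lengths in m; the calibration is good to about 2 mm. A picture is of the moment at which its call begins. calibration takes no time and is no camera call.
- r.close_job(): hands the job in, once; it reports no verdict.
The state is a dict: "time": time; "joint_positions": joint angles; "joint_vel": joint speeds; "joint_torque": joint torques, N m; "ee_pos": TCP position; "eef_rot": TCP orientation; "ft_force": force on the tool from outside, world axes, zero at the start; "torque": the same for the moment, N m; "width": finger opening in m.
Only numpy, scipy, OpenCV 4.12 (cv2) and the standard library are available. Lean on these libraries where they do the work, as an engineer would, in place of code of your own. Each camera call takes 0.05 s, during which the arm holds its last target. There are 200 camera calls.

## Task

Spent radio batteries have been handed in at the control desk and lie in one of the two drop-bottom return boxes. Pull out the latch bolt of that box by its upright handle so that its hinged floor swings open and both batteries drop into the catch tray beneath. Leave the other, empty box shut.

Things in the scene. Friction and masses are not known exactly. Their poses are not given: they have to be found in the camera images.
- loaded_box: Fixed aluminium drop-bottom box holding the batteries (an identical empty one beside it; left/right varies). Origin: underside centre, on the desk. Hopper inside 100 (x) x 110 (y) mm, floor z 170, rim z 240, on four legs over a tray 142 x 162 inside, walls 40 high. On its -x side, facing the robot, the bolt's upright steel grip: 12 thick (x), 30 wide (y), z 250-300, centre (-85, 0, 275).
- loaded_floor (a joint): That box's floor, hinged at its +x edge, rad: 0 latched, about 1.5 hanging open. Its -x edge rests on the bolt. Pulled by its grip along the box's -x the bolt slides 30 mm to a stop (about 3 N, no spring, stays where left); after about 13 mm the floor falls open by its own weight. Latched at the start; nothing stands within 60 mm on either side (y) of the grip.
- empty_floor (a joint): Hinged floor of the other, empty box, rad: 0 shut. To stay shut.
- pack_1: Radio battery pack, black block 60 x 36 x 18 mm (x, y, z), about 90 g, brass contact strip on top. Origin: centre of its underside. Lies flat on the loaded box's floor at the start.
- pack_2: The second, identical battery pack, beside the first.

How it is judged:
At the end, for the whole second after the job is handed in: The loaded box's floor hangs open (more than 1.0 rad), both batteries lie still within that box's catch tray (origins inside its walls and lower than 70 mm above the desk), and the empty box's floor is shut (under 0.1 rad) (value of joint loaded_floor above 1 rad and value of joint empty_floor below 0.1 rad and x of pack_1 in the frame of loaded_box between -0.073 and 0.073 m and y of pack_1 in the frame of loaded_box between -0.083 and 0.083 m and z of each of pack_1, pack_2 in the frame of loaded_box below 0.07 m and linear speed of each of pack_1, pack_2 below 0.05 m/s and x of pack_2 in the frame of loaded_box between -0.073 and 0.073 m and y of pack_2 in the frame of loaded_box between -0.083 and 0.083 m); the robot touches nothing.
It fails at once if the empty box's floor is opened (value of joint empty_floor above 0.2 rad).
It also fails if it takes over 29 s, if anything falls off the work surface, if the arm or the gripper's body presses on something with over 40 N, if the wrist force passes 120 N, or if a joint passes its speed limit or range.

## Working session

There is one attempt and no reset: what is moved stays moved. The work goes in short steps, Python scripts to look and compute and a shell command to move; the robot and the scene stay as the last step left them, time stands still between calls to the robot, and variables do not carry over. Pictures are saved under pics/ and viewed, about 8 in all and at most 12, crops included, and the job is handed in when it is done.

```bash
mkdir -p pics
python3 - <<'E'
from bench import r, eyes
import cv2
for n in("top","side"):
    cv2.imwrite(f"pics/{n}0.png",eyes.camera(n)); c=eyes.calibration(n); print(n,c)
s=r.read_state(); print(s["time"],s["ee_pos"],s["eef_rot"],s["width"])
E
```

```text
top {'fx': 523.8020725779767, 'fy': 523.8020725779767, 'cx': 287.93956508284134, 'cy': 206.23035156869608, 'R': array([[ 1.71499175e-02, -9.99850249e-01,  2.31533389e-03],
       [-9.84604558e-01, -1.72912039e-02, -1.73939294e-01],
       [ 1.73953281e-01,  7.03356235e-04, -9.84753655e-01]]), 't': array([-0.02203836,  0.62433892,  0.96312646])}
side {'fx': 529.9315914547506, 'fy': 529.9315914547506, 'cx': 280.855054801015, 'cy': 202.05804214564088, 'R': array([[-0.70311046, -0.71104498, -0.00712146],
       [-0.52658981,  0.52739148, -0.66675437],
       [ 0.47784815, -0.46505189, -0.74524351]]), 't': array([0.43399132, 0.40434772, 0.73894503])}
0.1 [ 0.20464625 -0.59020665  0.23284324] [ 9.86107503e-01  1.66107195e-01 -1.27292878e-04 -6.13624532e-04] 0.08705746752370226
```

View pics/top0.png

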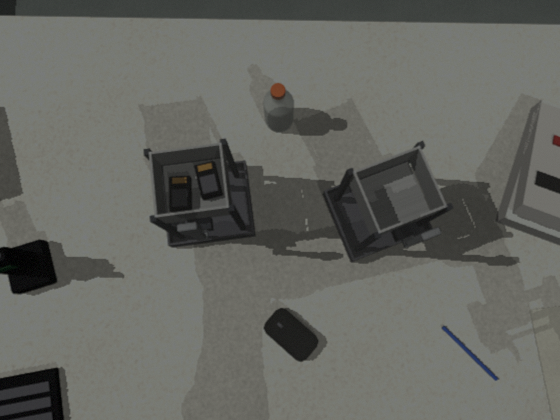

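View pics/side0.png

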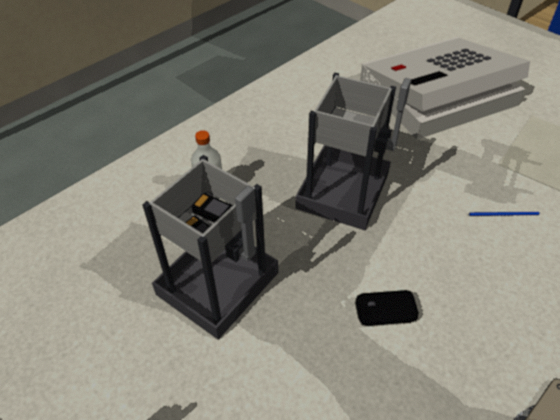

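The top view shows the batteries in the left (+y) box, with its rim at about (152-230, 145-220) and the grip somewhere near (195, 228). I'll enlarge both views.

Run:
```python
import cv2,numpy as np
a=cv2.imread("pics/top0.png")[130:260,130:270]; b=cv2.imread("pics/side0.png")[150:340,140:290]
f=lambda i,s:cv2.convertScaleAbs(cv2.resize(i,None,fx=s,fy=s,interpolation=cv2.INTER_CUBIC),alpha=1.6,beta=15)
a=f(a,3);b=f(b,2.5)
o=np.zeros((480,800,3),np.uint8);o[:390,:420]=a;o[:475,420:795]=b
cv2.imwrite("pics/crop0.png",o)
```

```text
(no output)
```

View pics/crop0.png

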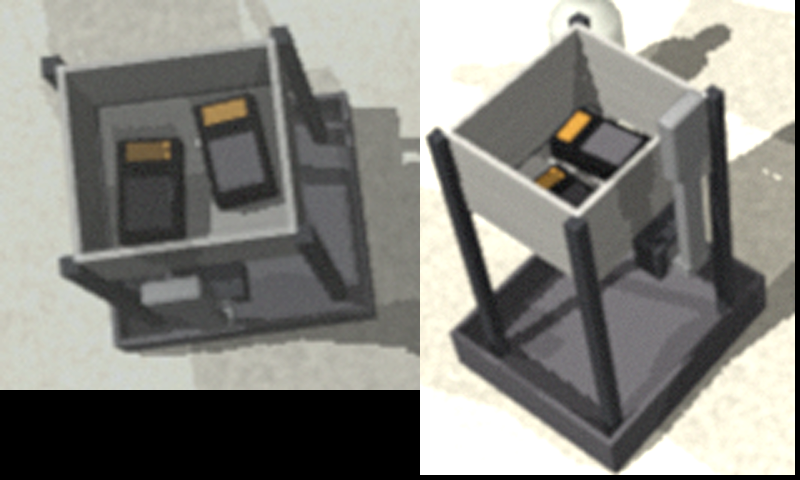

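Both batteries are confirmed in the left box. The grip's top face is at about top-view pixel (187, 226), and at about (246, 191) in the side view.

```bash
cat > h.py <<'E'
import numpy as np
from bench import r, eyes
def ray(n,px,z):
    c=eyes.calibration(n);R,t=c["R"],c["t"]
    d=R.T@[(px[0]-c["cx"])/c["fx"],(px[1]-c["cy"])/c["fy"],1];o=-R.T@t
    return o+d*(z-o[2])/d[2]
E
python3 - <<'E'
from h import *
f=lambda x,y:(130+x/3,130+y/3)
g=lambda x,y:(140+(x-420)/2.5,150+y/2.5)
P=[ray("top",f(*p),.24) for p in [(58,70),(270,42),(298,233),(78,260)]]
print(np.round(P,4)); c=np.mean(P,0)
ux=(P[0]+P[1]-P[2]-P[3]);uy=P[0]+P[3]-P[1]-P[2]
print("centre",c,"yaw",np.degrees(np.arctan2(ux[1],ux[0])),np.degrees(np.arctan2(-uy[0],uy[1])),np.linalg.norm(ux)/2,np.linalg.norm(uy)/2)
ya=(np.arctan2(ux[1],ux[0])+np.arctan2(-uy[0],uy[1]))/2
print("grip from box",c[:2]-.085*np.array([np.cos(ya),np.sin(ya)]))
print("grip top",ray("top",f(170,290),.3)); print("L,R of grip",ray("top",f(143,293),.3),ray("top",f(199,288),.3))
print("side grip top",ray("side",g(682,112),.3))
print("tray bottom corners",ray("top",f(118,350),.04),ray("top",f(374,315),.04),ray("top",f(345,95),.04))
E
```

```text
[[0.6745 0.2135 0.24  ]
 [0.6922 0.1003 0.24  ]
 [0.588  0.0814 0.24  ]
 [0.5715 0.1965 0.24  ]]
centre [0.63155423 0.14792451 0.24      ] yaw 9.841360956452448 8.484225072020111 0.10516050130574647 0.11543506756807687
grip from box [0.54763884 0.1343891 ]
grip top [0.54847907 0.13564254 0.3       ]
L,R of grip [0.54678237 0.14866863 0.3       ] [0.54970423 0.12161219 0.3       ]
side grip top [0.54411302 0.13739011 0.3       ]
tray bottom corners [0.54335819 0.21800707 0.04      ] [0.56905454 0.0527892  0.04      ] [0.71628387 0.07629344 0.04      ]
```

Grip at (0.547, 0.135), yaw about 9°; all estimates agree within about 3 mm. I'll grip across its 30 mm width. First I raise the tool and travel, turning the jaws by about -10°.

```bash
python3 -m inch '{"translation":[[0,0,0.4],[0,0,0.8],[0,0,1],[0,0,1]],"rot":[[0,0,-0.05],[0,0,-0.12],[0,0,-0.165],[0,0,-0.165]],"jaw":[87,87,87,87]}' 30
python3 -m inch '{"translation":[[0.3,0.4,0.2],[0.6,0.8,0.4],[0.8,1,0.5],[0.8,1,0.5]],"rot":[[0,0,0],[0,0,0],[0,0,0],[0,0,0]],"jaw":[87,87,87,87]}'
python3 -m inch '{"translation":[[0.2,0.4,0],[0.4,0.8,0],[0.6,1,0],[0.6,1,0]],"rot":[[0,0,0],[0,0,0],[0,0,0],[0,0,0]],"jaw":[87,87,87,87]}'
```

```text
time: 0.5
ee_pos: [0.205, -0.5911, 0.3362]
eef_rot: [0.997, 0.08, 0.001, 0.002]
ft_force: [-0.0, 0.2, 0.3]
width: 0.087
time: 0.9
ee_pos: [0.2899, -0.4873, 0.3877]
eef_rot: [0.996, 0.084, 0.002, 0.002]
ft_force: [-0.7, -0.3, -0.0]
width: 0.087
time: 1.3
ee_pos: [0.3526, -0.384, 0.3868]
eef_rot: [0.996, 0.088, 0.002, 0.001]
ft_force: [0.3, -1.1, -0.1]
width: 0.0872
```

```bash
python3 -m inch '{"translation":[[0.2,0.4,0],[0.4,0.8,0],[0.6,1,0],[0.6,1,0]],"rot":[[0,0,0],[0,0,0],[0,0,0],[0,0,0]],"jaw":[87,87,87,87]}'
python3 -m inch '{"translation":[[0.2,0.4,0],[0.4,0.8,0],[0.5,1,0],[0.5,1,0]],"rot":[[0,0,0],[0,0,0],[0,0,0],[0,0,0]],"jaw":[87,87,87,87]}'
python3 -m inch '{"translation":[[0.2,0.4,0],[0.3,0.8,0],[0.4,1,0],[0.4,1,0]],"rot":[[0,0,0],[0,0,0],[0,0,0],[0,0,0]],"jaw":[87,87,87,87]}'
python3 -m inch '{"translation":[[0.1,0.4,0],[0.2,0.8,0],[0.2,1,0],[0.2,1,0]],"rot":[[0,0,0],[0,0,0],[0,0,0],[0,0,0]],"jaw":[87,87,87,87]}'
```

```text
time: 1.7
ee_pos: [0.4145, -0.2812, 0.3857]
eef_rot: [0.996, 0.091, 0.002, 0.001]
ft_force: [-1.2, -0.6, -1.0]
width: 0.0871
time: 2.1
ee_pos: [0.4652, -0.1794, 0.3848]
eef_rot: [0.996, 0.093, 0.002, 0.0]
ft_force: [0.4, 0.1, 0.6]
width: 0.087
time: 2.5
ee_pos: [0.5057, -0.0783, 0.3839]
eef_rot: [0.996, 0.094, 0.001, -0.0]
ft_force: [-1.0, -0.8, 0.1]
width: 0.0869
time: 2.9
ee_pos: [0.5257, 0.0222, 0.3832]
eef_rot: [0.995, 0.096, 0.001, -0.001]
ft_force: [-0.3, -0.1, 0.3]
width: 0.0869
```

```bash
python3 -m inch '{"translation":[[0.1,0.4,0],[0.2,0.8,0],[0.2,1,0],[0.2,1,0]],"rot":[[0,0,-0.03],[0,0,-0.03],[0,0,-0.03],[0,0,-0.03]],"jaw":[87,87,87,87]}'
python3 -m inch '{"translation":[[0,0.12,-0.3],[0,0.12,-0.5],[0,0.12,-0.6],[0,0.12,-0.6]],"rot":[[0,0,0],[0,0,0],[0,0,0],[0,0,0]],"jaw":[87,87,87,87]}'
python3 - <<'E'
from h import *
import cv2
f=lambda i,s:cv2.convertScaleAbs(cv2.resize(i,None,fx=s,fy=s,interpolation=cv2.INTER_CUBIC),alpha=1.6,beta=15)
a=f(eyes.camera("top")[130:290,110:270],2.5);b=f(eyes.camera("side")[90:250,170:330],2.5)
cv2.imwrite("pics/c1.png",np.hstack([a,b]))
E
```

```text
time: 3.3
ee_pos: [0.5459, 0.1223, 0.3823]
eef_rot: [0.997, 0.081, -0.0, -0.001]
ft_force: [-1.1, -0.3, 0.9]
width: 0.087
time: 3.7
ee_pos: [0.546, 0.1312, 0.321]
eef_rot: [0.997, 0.079, -0.001, -0.0]
ft_force: [1.1, 0.1, -0.2]
width: 0.087
```

View pics/c1.png

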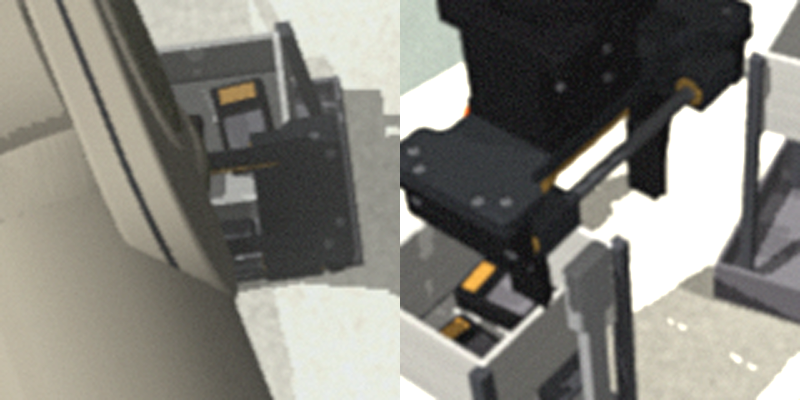

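In the side view, the fingertips at about (540, 300) and (650, 195) straddle the grip top at (587, 258). The alignment is good, so I descend and close.

```bash
python3 -m inch '{"translation":[[0.01,0.04,-0.15],[0.01,0.04,-0.3],[0.01,0.04,-0.4],[0.01,0.04,-0.48],[0.01,0.04,-0.48]],"rot":[[0,0,0],[0,0,0],[0,0,0],[0,0,0],[0,0,0]],"jaw":[87,87,87,87,87]}'
python3 -m inch '{"translation":[[0,0,0],[0,0,0],[0,0,0],[0,0,0],[0,0,0],[0,0,0],[0,0,0],[0,0,0]],"rot":[[0,0,0],[0,0,0],[0,0,0],[0,0,0],[0,0,0],[0,0,0],[0,0,0],[0,0,0]],"jaw":[60,40,20,20,20,20,20,20]}' 30
```

```text
time: 4.3
ee_pos: [0.5469, 0.1364, 0.2737]
eef_rot: [0.997, 0.08, -0.001, -0.0]
ft_force: [-0.5, 0.6, 1.0]
width: 0.0871
time: 5.1
ee_pos: [0.547, 0.1361, 0.2737]
eef_rot: [0.997, 0.08, -0.001, -0.0]
ft_force: [1.9, -14.0, 2.5]
width: 0.0307
```

Gripped, width 30.7 mm. Now I pull 25 mm along the box's -x, easing about 1 mm in -y to relieve the side load.

```bash
python3 -m inch '{"translation":[[-0.03,-0.015,0],[-0.07,-0.022,0],[-0.11,-0.028,0],[-0.15,-0.034,0],[-0.19,-0.04,0],[-0.22,-0.045,0],[-0.25,-0.05,0],[-0.25,-0.05,0]],"rot":[[0,0,0],[0,0,0],[0,0,0],[0,0,0],[0,0,0],[0,0,0],[0,0,0],[0,0,0]],"jaw":[20,20,20,20,20,20,20,20]}'
python3 - <<'E'
from h import *
import cv2
f=lambda i,s:cv2.convertScaleAbs(cv2.resize(i,None,fx=s,fy=s,interpolation=cv2.INTER_CUBIC),alpha=1.6,beta=15)
a=f(eyes.camera("top")[130:290,110:270],2.5);b=f(eyes.camera("side")[150:350,130:330],2)
cv2.imwrite("pics/c2.png",np.hstack([a,b]))
E
```

```text
time: 5.9
ee_pos: [0.5213, 0.1312, 0.2736]
eef_rot: [0.997, 0.08, -0.001, -0.0]
ft_force: [-1.7, 2.2, 0.0]
width: 0.0298
```

View pics/c2.png

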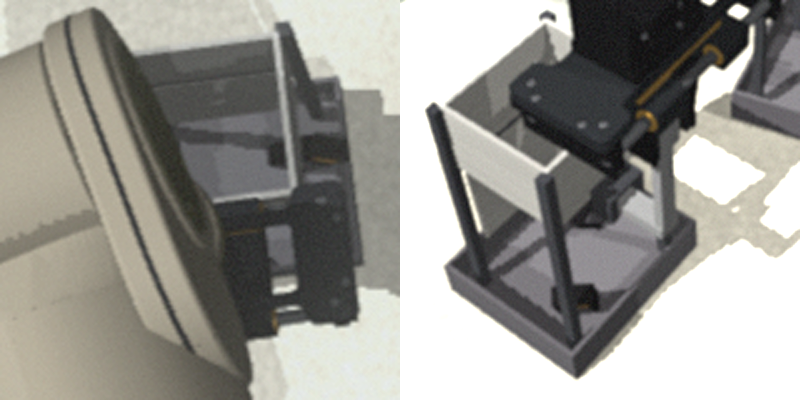

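The hopper now looks empty, and the floor is open. One pack is in the tray at about (575, 298) in the side crop and another shows at (320, 155) in the top crop. I release and lift clear.

```bash
python3 -m inch '{"translation":[[0,0,0],[0,0,0],[0,0,0],[0,0,0],[0,0,0],[0,0,0]],"rot":[[0,0,0],[0,0,0],[0,0,0],[0,0,0],[0,0,0],[0,0,0]],"jaw":[80,80,80,80,80,80]}'
python3 -m inch '{"translation":[[0,0,0.2],[0,0,0.5],[0,0,0.8],[0,0,1],[0,0,1]],"rot":[[0,0,0],[0,0,0],[0,0,0],[0,0,0],[0,0,0]],"jaw":[80,80,80,80,80]}'
python3 -m inch '{"translation":[[-0.1,-0.4,0],[-0.2,-0.8,0],[-0.2,-1,0],[-0.2,-1,0]],"rot":[[0,0,0],[0,0,0],[0,0,0],[0,0,0]],"jaw":[80,80,80,80]}'
python3 -m inch '{"translation":[[-0.1,-0.4,0],[-0.2,-0.8,0],[-0.2,-1,0],[-0.2,-1,0]],"rot":[[0,0,0],[0,0,0],[0,0,0],[0,0,0]],"jaw":[80,80,80,80]}'
python3 -m inch '{"translation":[[-0.2,-0.4,0],[-0.3,-0.8,0],[-0.4,-1,0],[-0.4,-1,0]],"rot":[[0,0,0],[0,0,0],[0,0,0],[0,0,0]],"jaw":[80,80,80,80]}'
python3 -m inch '{"translation":[[-0.2,-0.4,0],[-0.4,-0.8,0],[-0.5,-1,0],[-0.5,-1,0],[-0.5,-1,0]],"rot":[[0,0,0],[0,0,0],[0,0,0],[0,0,0],[0,0,0]],"jaw":[80,80,80,80,80]}'
python3 - <<'E'
from h import *
import cv2
f=lambda i,s:cv2.convertScaleAbs(cv2.resize(i,None,fx=s,fy=s,interpolation=cv2.INTER_CUBIC),alpha=1.8,beta=15)
a=f(eyes.camera("top")[130:270,130:270],2.8);b=f(eyes.camera("side")[150:350,130:330],2)[:392]
cv2.imwrite("pics/c3.png",np.hstack([a,b])); cv2.imwrite("pics/top3.png",eyes.camera("top"))
E
```

```text
time: 6.6
ee_pos: [0.5214, 0.1312, 0.2737]
eef_rot: [0.997, 0.08, -0.001, -0.0]
ft_force: [-0.4, 0.6, 0.2]
width: 0.0696
time: 7.1
ee_pos: [0.5222, 0.1317, 0.3765]
eef_rot: [0.997, 0.08, 0.001, -0.0]
ft_force: [-1.0, -0.4, -0.9]
width: 0.0797
time: 7.5
ee_pos: [0.502, 0.0278, 0.3756]
eef_rot: [0.997, 0.077, 0.0, 0.0]
ft_force: [-0.3, 0.4, 0.0]
width: 0.0796
time: 7.9
ee_pos: [0.4816, -0.0748, 0.3746]
eef_rot: [0.997, 0.075, -0.0, 0.0]
ft_force: [0.7, 0.8, 0.3]
width: 0.0801
time: 8.3
ee_pos: [0.4408, -0.1766, 0.3739]
eef_rot: [0.997, 0.073, -0.001, 0.0]
ft_force: [-0.8, 0.5, -0.4]
width: 0.0798
time: 8.8
ee_pos: [0.392, -0.2749, 0.3736]
eef_rot: [0.997, 0.074, -0.001, -0.0]
ft_force: [-0.4, 0.7, 0.6]
width: 0.0799
```

View pics/c3.png

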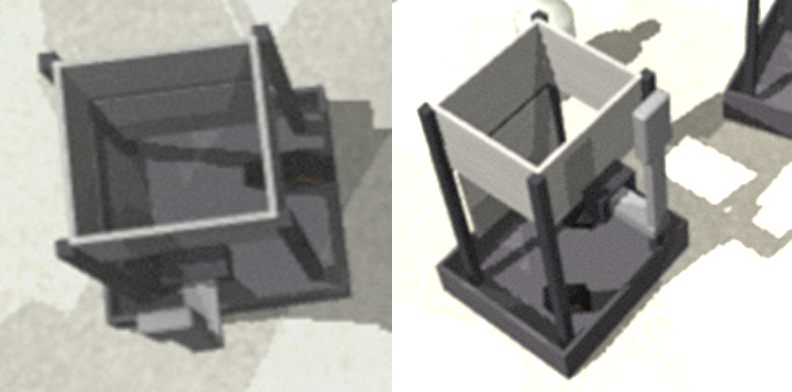

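View pics/top3.png

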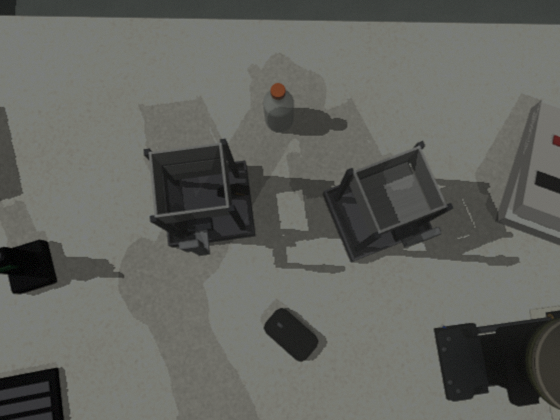

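The first pack is visible in the tray. I'll check whether the dark object at side crop (568, 298) is the same pack as the one at top crop (290, 170), and enlarge the shadows to find the second.

Run:
```python
from h import *
import cv2
c=np.array([.6315,.148]);a=np.radians(9.2);M=np.array([[np.cos(a),np.sin(a)],[-np.sin(a),np.cos(a)]])
for z in(.015,.03,.05):
  for n,p in[("top",(233.6,190.7)),("side",(218,299)),("side",(224,257))]: print(z,n,p,np.round(M@(ray(n,p,z)[:2]-c),3))
f=lambda i,s:cv2.convertScaleAbs(cv2.resize(i,None,fx=s,fy=s,interpolation=cv2.INTER_CUBIC),alpha=3.5,beta=5)
t=f(eyes.camera("top")[140:240,150:250],4);b=f(eyes.camera("side")[220:320,170:270],4)
cv2.imwrite("pics/c4.png",np.hstack([t,b]))
```

```text
0.015 top (233.6, 190.7) [ 0.022 -0.053]
0.015 side (218, 299) [-0.028  0.031]
0.015 side (224, 257) [ 0.022 -0.045]
0.03 top (233.6, 190.7) [ 0.019 -0.054]
0.03 side (218, 299) [-0.035  0.037]
0.03 side (224, 257) [ 0.014 -0.038]
0.05 top (233.6, 190.7) [ 0.014 -0.055]
0.05 side (218, 299) [-0.045  0.045]
0.05 side (224, 257) [ 0.003 -0.027]
```

View pics/c4.png

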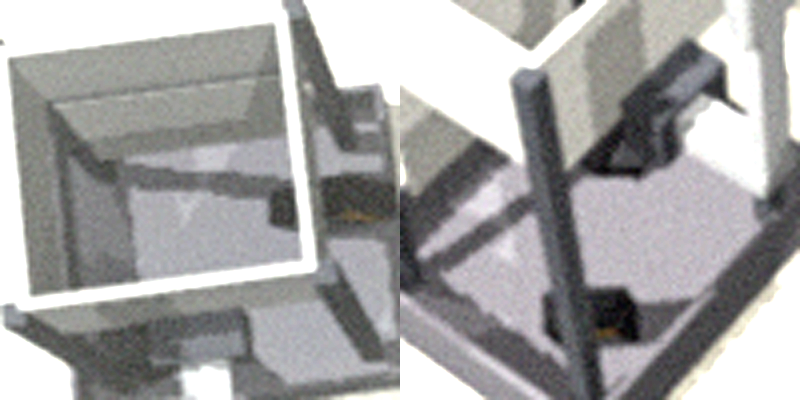

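Run:
```python
from bench import r
r.close_job(); print(r.read_state()["time"])
```

```text
the job is handed in; nothing more can be done
the job is handed in; nothing more can be done
```

I opened the loaded (left, +y) box and handed the job in; both batteries dropped into its catch tray. I gripped the bolt handle across its 30 mm width, pulled it about 26 mm along the box's -x, released it and moved the arm clear. That took about 9 s of robot time.

**Loaded box:** the hopper was empty and its floor was hanging open.

**Batteries:** both lay inside the tray, at about (+0.02, -0.05) and (-0.03, +0.035) m in the box frame. They did not visibly move between pictures. The second was visible only from the side, because the hopper hides it from above. Its position therefore rests on an assumed height, but it stays inside the tray walls for heights of 15 to 50 mm.

**Empty box:** it looked unchanged and shut in the last top view. I could not read the floor angles directly.

**Forces:** closing the gripper pushed about 14 N sideways on the wrist. I eased that during the pull, and no check failed.

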